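Open up the dropper-bottle rack

TASK

One of the two wooden racks holds the tall dropper bottles; to make room for more of them, press down the black release paddle on top of that rack's sliding stop and, keeping it pressed, push the stop all the way back along its toothed bar, away from the bottles, until it meets the end block. Then let go and move clear. Only press and push: pick nothing up, and leave the bottles, the other rack's stop and everything else on the bench where they stand.

Things in the scene. Friction and masses are not known exactly. Their poses are not given: they have to be found in the camera images.
- rack_d: Wooden rack fixed to the bench, holding two tall thin dropper bottles: board 104 x 280 x 16 mm, origin under its centre. y axis: along the toothed steel bar, from the end wall by the bottle lane's start (y = -134 mm) to the low end block (y = +134 mm). x axis: across, from the bottle lane (x about -18 mm) to the bar (x = +27 mm). z up.
- stop_d (a joint): Position (m) of rack_d's sliding stop along its bar, growing to the rack's +y: 0 nearest the bottles, 0.108 fully back at the end block. Grey block 40 x 65 mm, top 61 mm above the bench. A ratchet blocks it to +y (gives 8 mm at most) unless its paddle is held down; then it slides with 3 N of friction (plus 6 N per m/s). It stays where left.
- release_d (a joint): How far the release paddle on rack_d's stop is pressed down (m): 0 to 0.004 at rest (pawl may sit on a tooth's slope), pawl clear of the teeth from 0.0045, fully down 0.010. Spring: 3 N at 0, 8 N fully down; springs up and locks the stop again when let go. Press it about 8 mm.
- paddle_d (a point): Top centre of rack_d's release paddle: black ribbed push paddle, 34 mm (rack x) by 40 mm (rack y), on the sliding stop, moving with it. Its top is 76 mm above the bench when up, 66 mm fully down (5 mm above the block). 25 mm to the rack's -y an upright plate, 81 mm high, faces the bottles. Axes as the rack's.
- wall_d (a point): Point on the thumb wall at the back of rack_d's stop, on its face that looks to the rack's -y (towards the paddle), 23 mm to +y of the paddle's centre, 89 mm above the bench. Wall 40 mm wide, top 102 mm above the bench. A fingertip holding the paddle down pushes the stop back (+y) against this face. Moves with the stop.
- rack_j: Wooden rack fixed to the bench, holding one squat jar with a white lid: board 104 x 280 x 16 mm, origin under its centre. y axis: along the toothed steel bar, from the end wall by the bottle lane's start (y = -134 mm) to the low end block (y = +134 mm). x axis: across, from the bottle lane (x about -18 mm) to the bar (x = +27 mm). z up.
- stop_j (a joint): Position (m) of rack_j's sliding stop along its bar, growing to the rack's +y: 0 nearest the bottles, 0.108 fully back at the end block. Grey block 40 x 65 mm, top 61 mm above the bench. A ratchet blocks it to +y (gives 8 mm at most) unless its paddle is held down; then it slides with 3 N of friction (plus 6 N per m/s). It stays where left.
- release_j (a joint): How far the release paddle on rack_j's stop is pressed down (m): 0 to 0.004 at rest (pawl may sit on a tooth's slope), pawl clear of the teeth from 0.0045, fully down 0.010. Spring: 3 N at 0, 8 N fully down; springs up and locks the stop again when let go. Press it about 8 mm.
- paddle_j (a point): Top centre of rack_j's release paddle: black ribbed push paddle, 34 mm (rack x) by 40 mm (rack y), on the sliding stop, moving with it. Its top is 76 mm above the bench when up, 66 mm fully down (5 mm above the block). 25 mm to the rack's -y an upright plate, 81 mm high, faces the bottles. Axes as the rack's.
- wall_j (a point): Point on the thumb wall at the back of rack_j's stop, on its face that looks to the rack's -y (towards the paddle), 23 mm to +y of the paddle's centre, 89 mm above the bench. Wall 40 mm wide, top 102 mm above the bench. A fingertip holding the paddle down pushes the stop back (+y) against this face. Moves with the stop.
- dropper1_c (a point): amber glass dropper bottle with black rubber bulb, 32 mm across, 92 mm high, standing loose in rack_d by the end wall; point half-way up
- dropper2_c (a point): the same, the second bottle in rack_d, next to the stop
- jar_c (a point): squat jar with a white lid, 48 mm across, 48 mm high, standing loose in rack_j; point half-way up
- dropper3_c (a point): an amber dropper bottle like the others, 92 mm high, standing alone on the bench, a bystander; point half-way up
- mug_c (a point): white mug, 80 mm across, 92 mm high, a bystander; point half-way up
- alu_bottle_c (a point): aluminium bottle with white cap, 72 mm across, 190 mm high, a bystander; point half-way up
- carton_c (a point): cardboard carton 45 x 45 x 100 mm, a bystander; point half-way up

How it is judged:
By the outcome, as a careful person would: the job done as asked, in the order asked, and still so for the second after the job is handed in, with the robot touching nothing.
It also fails if it takes over 35 s, if anything falls off the work surface, if the arm or the gripper's body presses on something with over 40 N, if the wrist force passes 120 N, or if a joint passes its speed limit or range.

ROBOT

A 7-joint arm with a two-finger parallel gripper is mounted at the origin on the work surface. World frame = base frame: x ahead of the robot, y to its left, z up, the work surface at z = 0. Lengths are in m, angles in degrees, forces in N, time in s.
With the tool pointing down it reaches from about 0.4 to 0.875 m from the base axis. Payload 4.4 kg.
Tool frame: the origin (TCP) lies midway between the tips of the shut fingers; the grasp point (between the pads) lies 19 mm behind it; z points along the fingers, y is the direction in which the jaws open and shut (so a half turn about z gives the same grasp; the last joint's range is limited). The gripper opens to 85 mm and grips with 20 to 120 N. Pads are 22 mm wide; open, the fingers measure 114 mm over their backs; the gripper's body (76 mm by 85 mm) begins 54 mm behind the grasp point. The pads swing forward as they close: fully open they stand 13 mm farther back than shut.
Start: joints at [-70.978, 36.005, 2.206, 86.941, -1.547, 57.084, -1.146], TCP at [0.252, 0.599, 0.231] pointing down, gripper open.
Joint ranges: [-175.42, 175.42], [-21.48, 121.26], [-71.46, 75.88], [10.55, 141.38], [-63.04, 243.04], [13.31, 113.54], [-168.57, 168.57]. Speed limits (degrees/s): [147.25, 147.25, 180, 180, 180, 180, 180].

INTERFACE

Orientations are given as a 3x3 rotation matrix whose columns are the frame's x, y, z axes.
In Python, from rig import arm, snapshot, camera_info, boxes_of, masks_of gives the robot as it stands. The module is installed in compiled form; this text tells all that it offers.
- The arm moves only by the tool carry_out, never from a script. Its argument "motion" is a list of rows, each a list of 7 numbers: the turn, a rotation vector about the tool's x, y, z in degrees, then the shift along the tool's x, y, z in mm, then the opening, from 0 (shut) to 1 (fully open). In form: [[wx, wy, wz, tx, ty, tz, hand], ...]. A call has 1 to 8 rows; each row is the pose to reach, as a shift and turn from the pose commanded when the call began, along the tool's axes at that moment; what a row does not reach only later rows make up. A row lasts 1/8 s, in which the tool goes at most 62.5 mm and 10.7 degrees, less where a joint would pass 70% of its speed; a pose out of reach is approached as far as the arm can. A call with a gripper value outside its range is refused whole. The fingers move at their own pace and stop on an object; "newtons" is the grip in N (left out, the last holds). Time passes only in rows, so rows that repeat a pose let the fingers close. It gives the time, the measured TCP pose, the force and the opening at its end, in the units of the state.
- arm.read_state(): the state, without advancing time (a new reading comes with each control period).
- snapshot(name): name is "scene" or "top"; returns (picture, depth): 400x640x3 uint8, red, green, blue; 400x640 float32, m along the optical axis (not along the pixel's ray), 0 where there is no reading.
- camera_info(name): a dict with "intrinsics" (3x3 intrinsics, pixels), "rvec" (rotation vector, rad) and "tvec" (3), from world to camera coordinates, as OpenCV has them. Camera axes: x right, y down, z forward; pixel columns grow to the right and rows downward; lengths in m; the calibration is good to about 2 mm. A picture is of the moment at which its call begins. camera_info takes no time and is no camera call.
- arm.finish_job(): hands the job in, once; it reports no verdict.
Trained networks look in the newest picture that a camera, given by its name, has taken for a name from the list of things; names that differ only in an ending like _2 or _b are one class to them, and where a whole thing is asked for, a point or a joint stands for the part that bears it (a point fixed in the world has none). Each returns a list of dicts, best first, with "conf" (0 to 1); they miss things now and then, are a little off and sometimes report something else, mostly with a low value. They report only what shows in the picture. A call takes as long as a camera call.
- boxes_of(camera, target): "pixel" ([column, row] in pixels, amid what is visible of it).
- masks_of(camera, target): "mask" (400x640 bool, what is visible of it) and "pixel" ([column, row] in pixels, amid what is visible of it).
The state is a dict: "time": time; "joints": joint angles; "dq": joint speeds; "joint_torque": joint torques, N m; "tcp_pos": TCP position; "ee_rot": TCP orientation; "wrist_force": force on the tool from outside, world axes, zero at the start; "wrist_torque": the same for the moment, N m; "width": finger opening in m.
Only numpy, scipy, OpenCV 4.12 (cv2) and the standard library are available. Lean on these libraries where they do the work, as an engineer would, in place of code of your own. Each camera call takes 0.05 s, during which the arm holds its last target.

## Working session

There is one attempt and no reset: what is moved stays moved. The work goes in short steps, Python scripts to look and compute and a tool call to move; the robot and the scene stay as the last step left them, time stands still between calls to the robot, and variables do not carry over. Pictures are saved under pics/ and viewed, and the job is handed in when it is done.

Besides the shell and the picture viewer there is one more tool, called after "Call:" by a JSON object that holds its "method" and its "body". carry_out: Moves the arm, as the interface text tells. Its arguments: {"type":"object","properties":{"motion":{"type":"array"},"newtons":{"type":"number"}},"required":["motion"]}

```bash
mkdir -p pics
cat > h.py <<'E'
import numpy as np, cv2
from rig import arm, snapshot, camera_info, boxes_of, masks_of
def cam(n):
    c=camera_info(n); K=np.array(c["intrinsics"]); R=cv2.Rodrigues(np.array(c["rvec"],float))[0]; t=np.array(c["tvec"],float).ravel(); return K,R,t
def cloud(n,d):
    K,R,t=cam(n); v,u=np.mgrid[0:400,0:640]
    p=np.stack([(u-K[0,2])/K[0,0]*d,(v-K[1,2])/K[1,1]*d,d],-1)
    w=(p-t)@R; w[d==0]=np.nan; return w
def proj(n,P):
    K,R,t=cam(n); q=(R@np.asarray(P,float).T).T+t; q=q@K.T; return q[:,:2]/q[:,2:]
E
python3 - <<'E'
from h import *
for n in ("scene","top"):
    p,d=snapshot(n); cv2.imwrite(f"pics/{n}0.png",p[...,::-1]); np.save(f"{n}0.npy",d); cv2.imwrite
    K,R,t=cam(n); print(n,-R.T@t,R[2],K[0,0])
    w=cloud(n,d)
    for x in ("rack_d","rack_j","stop_d","stop_j","paddle_d","paddle_j","dropper1_c"):
        for b in boxes_of(n,x)[:3]:
            c,r=[int(round(k)) for k in b["pixel"]]; print(x,b["conf"],c,r,np.round(w[r,c],3))
s=arm.read_state();print(s)
E
```

```text
scene [ 1.15847111 -0.19800715  0.82673619] [-0.62455982  0.21183847 -0.75169774] 383.01204948644664
rack_d 0.89 325 255 [ 0.676 -0.018  0.05 ]
rack_d 0.63 325 189 [0.442 0.067 0.018]
rack_j 0.89 325 255 [ 0.676 -0.018  0.05 ]
rack_j 0.63 325 189 [0.442 0.067 0.018]
stop_d 0.9 333 245 [0.673 0.003 0.077]
stop_d 0.82 340 182 [0.484 0.095 0.077]
stop_j 0.9 333 245 [0.673 0.003 0.077]
stop_j 0.82 340 182 [0.484 0.095 0.077]
paddle_d 0.67 337 246 [0.677 0.012 0.075]
paddle_d 0.56 340 182 [0.484 0.095 0.077]
paddle_j 0.67 337 246 [0.677 0.012 0.075]
paddle_j 0.56 340 182 [0.484 0.095 0.077]
dropper1_c 0.75 280 258 [ 0.66  -0.124  0.067]
top [ 0.48043804 -0.00175546  1.03395542] [ 0.05765406 -0.01518311 -0.99822116] 385.08602217625463
rack_d 0.87 280 232 [0.455 0.073 0.08 ]
rack_d 0.65 313 160 [ 0.644 -0.011  0.012]
rack_d 0.31 304 150 [0.661 0.012 0.07 ]
rack_j 0.87 280 232 [0.455 0.073 0.08 ]
rack_j 0.65 313 160 [ 0.644 -0.011  0.012]
rack_j 0.31 304 150 [0.661 0.012 0.07 ]
stop_d 0.89 304 150 [0.661 0.012 0.07 ]
stop_d 0.62 273 225 [0.473 0.091 0.074]
stop_j 0.89 304 150 [0.661 0.012 0.
[... 366 characters left out ...]
,  57.08221913,  -1.14538525]), 'dq': array([-0.06219625, -0.03201015,  0.03805998, -0.07066649,  0.0606972 ,
        0.01919262, -0.00891848]), 'joint_torque': array([ 4.37736435e-04, -5.63204885e+01,  1.22543089e+00, -1.93770665e+01,
        1.09323906e-02,  1.36587008e-03,  1.08151303e-05]), 'tcp_pos': array([0.2517491 , 0.599273  , 0.23132717]), 'ee_rot': array([[-9.21925469e-01,  3.87367304e-01, -3.63909415e-05],
       [ 3.87367301e-01,  9.21925469e-01,  5.59496603e-05],
       [ 5.52228049e-05,  3.74847560e-05, -9.99999998e-01]]), 'wrist_force': array([-0.61888387,  0.02319201, -0.61124602]), 'wrist_torque': array([ 0.01506516,  0.01888413, -0.02443755]), 'width': 0.08518496181118873}
```

View pics/scene0.png

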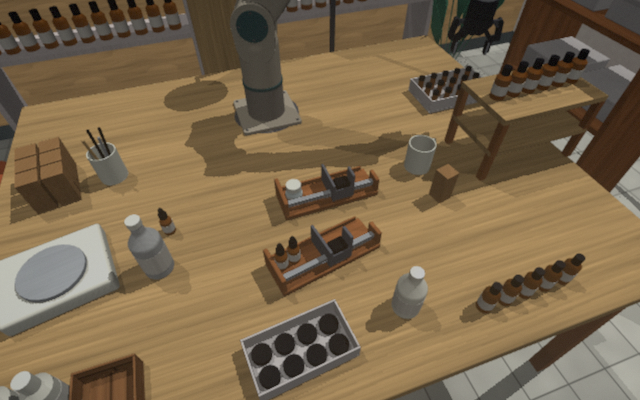

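View pics/top0.png

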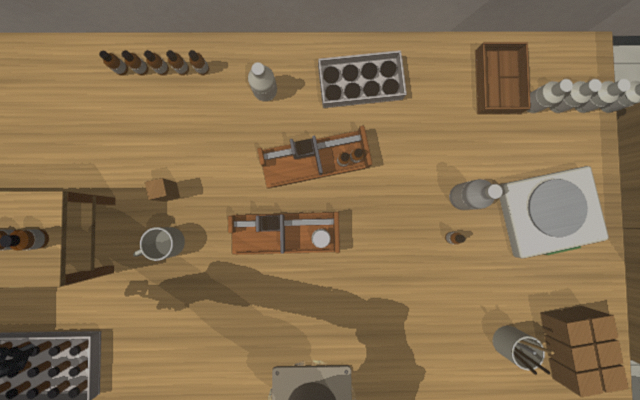

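The dropper rack is the farther one: its bottles are at about (350,157) in the top view and its stop at (304,148). Next I'll zoom in and fit its pose.

Run:
```python
from h import *
a=cv2.imread("pics/top0.png")[115:200,245:385]; b=cv2.imread("pics/scene0.png")[205:295,255:395]
a=cv2.resize(a,None,fx=5,fy=5,interpolation=3)[:, :700]; b=cv2.resize(b,None,fx=5,fy=5,interpolation=3)
cv2.imwrite("pics/za.png",a);cv2.imwrite("pics/zb.png",b)
for n in("top","scene"):
    d=np.load(n+"0.npy"); w=cloud(n,d)
    m=(abs(w[...,0]-.65)<.12)&(abs(w[...,1])<.2)
    np.save(n+"w.npy",w[m])
    z=w[m][:,2]; print(n,np.histogram(z,bins=np.arange(-.01,.12,.005)))
    q=w[m]; k=(q[:,2]>.008)&(q[:,2]<.025)
    r=cv2.minAreaRect((q[k][:,:2]*1000).astype(np.float32)); print("board",r,k.sum())
    k=(q[:,2]>.07)&(q[:,2]<.08); print(np.round(q[k][np.argsort(q[k][:,1])],3)[::4])
    k=(q[:,2]>.085); print("hi\n",np.round(q[k][np.argsort(q[k][:,1])],3)[::3])
```

```text
top (array([ 152, 5852, 2631,   32, 1177, 1161,   50,  210,   93,   67,  354,
        102,   41,  100,  207,  218,  183,   83,   70,   44,   21,   25,
         64,   18,    0]), array([-0.01 , -0.005,  0.   ,  0.005,  0.01 ,  0.015,  0.02 ,  0.025,
        0.03 ,  0.035,  0.04 ,  0.045,  0.05 ,  0.055,  0.06 ,  0.065,
        0.07 ,  0.075,  0.08 ,  0.085,  0.09 ,  0.095,  0.1  ,  0.105,
        0.11 ,  0.115]))
board ((646.7003784179688, -10.458282470703125), (105.06463623046875, 275.2900390625), 11.00184440612793) 2401
[[ 0.626 -0.152  0.071]
 [ 0.69  -0.143  0.071]
 [ 0.705 -0.133  0.071]
 [ 0.641 -0.118  0.076]
 [ 0.634 -0.096  0.075]
 [ 0.602 -0.03   0.071]
 [ 0.611 -0.028  0.078]
 [ 0.603 -0.027  0.079]
 [ 0.611 -0.025  0.079]
 [ 0.626 -0.023  0.079]
 [ 0.618 -0.023  0.079]
 [ 0.659 -0.021  0.078]
 [ 0.628 -0.02   0.08 ]
 [ 0.649 -0.018  0.077]
 [ 0.687 -0.016  0.079]
 [ 0.669 -0.016  0.079]
 [ 0.649 -0.016  0.075]
 [ 0.689 -0.013  0.079]
 [ 0.666 -0.013  0.08 ]
 [ 0.684 -0.011  0.08 ]
 [ 0.687 -0.008  0.077]
 [ 0.665 -0.006  0.073]
 [ 0.681 -0.003  0.071]
 [ 0.67  -0.003  0.07
[... 6996 characters left out ...]
99]
 [ 0.653  0.036  0.104]
 [ 0.658  0.036  0.099]
 [ 0.657  0.036  0.102]
 [ 0.663  0.037  0.101]
 [ 0.665  0.037  0.087]
 [ 0.663  0.037  0.092]
 [ 0.667  0.038  0.097]
 [ 0.665  0.038  0.103]
 [ 0.646  0.038  0.102]
 [ 0.671  0.039  0.087]
 [ 0.669  0.039  0.104]
 [ 0.677  0.039  0.086]
 [ 0.676  0.04   0.092]
 [ 0.674  0.04   0.102]
 [ 0.681  0.04   0.091]
 [ 0.666  0.04   0.107]
 [ 0.659  0.04   0.106]
 [ 0.659  0.041  0.102]
 [ 0.676  0.041  0.104]
 [ 0.675  0.042  0.106]
 [ 0.681  0.042  0.097]
 [ 0.679  0.043  0.103]
 [ 0.677  0.044  0.103]
 [ 0.683  0.044  0.096]
 [ 0.683  0.044  0.091]
 [ 0.661  0.045  0.102]
 [ 0.671  0.046  0.103]
 [ 0.682  0.047  0.096]
 [ 0.678  0.048  0.103]]
```

View pics/za.png

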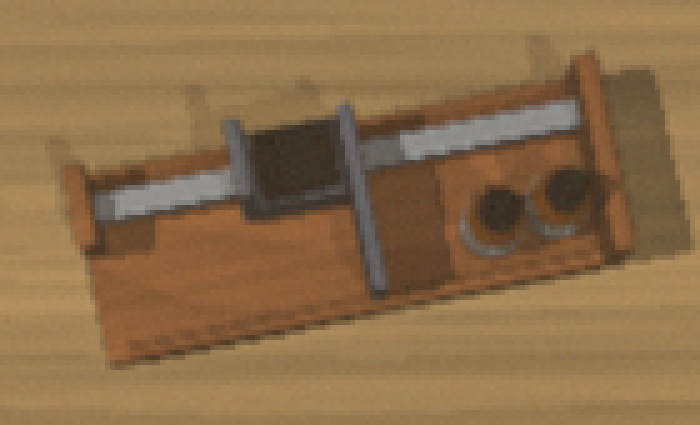

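View pics/zb.png

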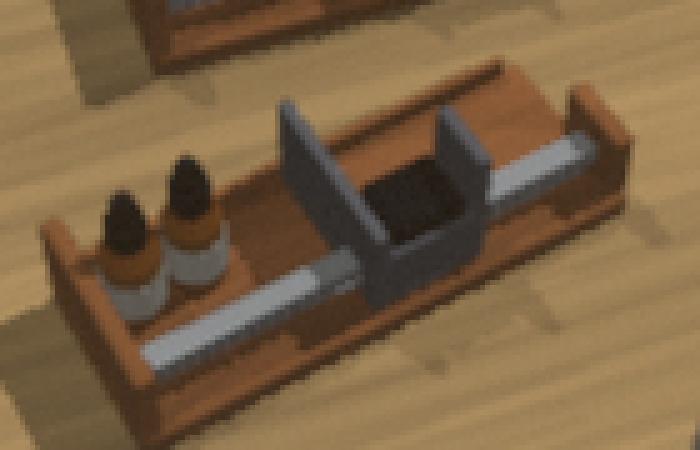

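Run:
```python
from h import *
# board front-left long edge etc. top-view pixel picks (crop /5 + offset), intersect with z plane
def ray(n,u,v,z):
    K,R,t=cam(n); C=-R.T@t; d=R.T@np.linalg.inv(K)@[u,v,1]; return (C+d*(z-C[2])/d[2])[:2]
A=ray("top",245+110/5,115+362/5,.016);B=ray("top",245+610/5,115+262/5,.016)
print(A,B,np.degrees(np.arctan2(-(A-B)[0],(A-B)[1])),np.linalg.norm(A-B))
# plane plate/wall fits & steel bar direction
q=np.r_[np.load("topw.npy"),np.load("scenew.npy")]
th=np.radians(11.4)
for deg in (10.5,11.4,12.3):
    th=np.radians(deg); ex=np.array([np.cos(th),np.sin(th)]); ey=np.array([-np.sin(th),np.cos(th)])
    o=np.array([.647,-.011]); r=np.c_[(q[:,:2]-o)@ex,(q[:,:2]-o)@ey,q[:,2]]*1000
    def s(m,l): print(deg,l,m.sum(),np.percentile(r[m],[2,10,50,90,98],axis=0).round(1).T.tolist())
    s((r[:,2]>10)&(r[:,2]<20)&(abs(r[:,1])<130),"board")
    s((r[:,2]>71)&(r[:,2]<79)&(r[:,1]>-5)&(r[:,1]<38)&(r[:,0]>5)&(r[:,0]<50),"paddle")
    s((r[:,2]>85)&(r[:,1]>20)&(r[:,1]<90),"wall")
    s((r[:,2]>70)&(r[:,2]<84)&(r[:,1]>-30)&(r[:,1]<-5),"plate")
    s((r[:,2]>60)&(r[:,1]<-125),"endwall")
    s((r[:,2]>25)&(r[:,1]>110),"endblock")
    k=(r[:,2]>85)&(r[:,1]>20)&(r[:,1]<60); print(np.degrees(np.polyfit(r[k][:,0],r[k][:,1],1)[0]), end=' ')
    k=(r[:,2]>70)&(r[:,2]<84)&(r[:,1]>-30)&(r[:,1]<-5);print(np.degrees(np.polyfit(r[k][:,0],r[k][:,1],1)[0]))
```

```text
[0.57162277 0.11168063] [ 0.62263451 -0.15462783] 10.843730476333029 0.2711501312191845
10.5 board 3792 [[-47.4, -39.3, -1.5, 47.1, 51.0], [-121.7, -96.3, 3.6, 110.3, 125.2], [11.4, 13.0, 16.1, 18.9, 19.7]]
10.5 paddle 338 [[11.2, 13.7, 27.0, 40.2, 42.6], [1.0, 4.0, 18.8, 34.2, 37.1], [71.2, 71.8, 74.3, 76.7, 78.0]]
10.5 wall 158 [[7.4, 11.0, 27.7, 43.7, 45.3], [43.4, 43.9, 46.3, 51.0, 52.1], [87.2, 90.9, 100.6, 104.1, 106.2]]
10.5 plate 259 [[-46.9, -39.5, 0.6, 39.2, 46.5], [-12.8, -12.3, -10.0, -6.0, -5.2], [70.3, 73.4, 80.6, 83.4, 83.9]]
10.5 endwall 425 [[-48.5, -39.8, 3.2, 43.7, 51.1], [-141.3, -140.7, -135.6, -130.6, -129.6], [61.4, 63.8, 68.0, 70.9, 72.3]]
10.5 endblock 380 [[-51.7, 4.5, 26.0, 43.7, 46.9], [110.9, 115.2, 127.5, 135.1, 137.5], [26.8, 30.8, 49.9, 63.6, 65.4]]
0.9026713323143823 0.04596282171482271
11.4 board 3788 [[-46.8, -39.1, -1.3, 47.0, 50.8], [-122.0, -96.5, 3.5, 110.2, 125.2], [11.4, 13.0, 16.1, 18.9, 19.7]]
11.4 paddle 339 [[11.5, 13.9, 26.9, 40.4, 43.0], [0.9, 3.8, 18.9, 34.2, 37.1], [71.2, 71.8, 74.3, 76.6, 78.0]]
11.4 wall 158 [[8.2, 11.7, 28.5, 44.5, 
[... 520 characters left out ...]
51.5], [-122.4, -96.5, 3.7, 110.0, 125.3], [11.4, 13.0, 16.1, 18.9, 19.7]]
12.3 paddle 339 [[11.7, 14.2, 27.3, 40.6, 43.2], [0.7, 3.6, 18.6, 33.9, 36.7], [71.2, 71.8, 74.3, 76.6, 77.9]]
12.3 wall 158 [[8.9, 12.4, 29.3, 45.3, 46.8], [42.6, 43.0, 45.4, 50.2, 51.2], [87.2, 90.9, 100.6, 104.1, 106.2]]
12.3 plate 257 [[-46.7, -37.6, 4.7, 40.2, 46.2], [-13.2, -12.5, -10.1, -6.0, -5.2], [70.5, 74.3, 80.6, 83.4, 83.8]]
12.3 endwall 425 [[-52.6, -44.1, -1.2, 39.5, 46.9], [-141.7, -140.6, -135.6, -130.6, -129.0], [61.4, 63.8, 68.0, 70.9, 72.3]]
12.3 endblock 376 [[-48.2, 8.1, 29.4, 47.9, 51.0], [111.2, 115.6, 126.7, 134.0, 136.5], [26.6, 30.1, 50.3, 63.6, 65.4]]
-0.8036432027294705 -0.8566172105715237
```

```bash
cat >> h.py <<'E'
th=np.radians(10.9); ex=np.array([np.cos(th),np.sin(th),0]); ey=np.array([-np.sin(th),np.cos(th),0]); O=np.array([.647,-.011,0])
def plan(x,y,z):
    s=arm.read_state(); p=O+ex*x+ey*y; p[2]=z; R=s["ee_rot"]
    Rt=np.c_[ey,ex,[0,0,-1]]; 
    print("target",p,"det",np.linalg.det(Rt)); 
    print("turn",np.degrees(cv2.Rodrigues(R.T@Rt)[0].ravel()).round(2),"shift mm",((p-s["tcp_pos"])@R*1000).round(1))
def st():
    s=arm.read_state(); p=s["tcp_pos"]-O; print("t",s["time"],"rack",(p@ex*1000).round(1),(p@ey*1000).round(1),(p[2]*1000).round(1),"F",(s["wrist_force"]@np.c_[ex,ey,[0,0,1]]).round(1),"w",s["width"].round(4), "j",s["joints"].round(0))
E
python3 - <<'E'
from h import *
plan(.027,.024,.2); st()
E
```

```text
target [0.66897459 0.01767259 0.2       ] det 1.0
turn [ 0.   -0.   56.31] shift mm [-609.9 -374.6   31.3]Traceback (most recent call last):
  File "<stdin>", line 2, in <module>
  File "h.py", line 18, in st
    s=arm.read_state(); p=s["tcp_pos"]-O; print("t",s["time"],"rack",(p@ex*1000).round(1),(p@ey*1000).round(1),(p[2]*1000).round(1),"F",(s["wrist_force"]@np.c_[ex,ey,[0,0,1]]).round(1),"w",s["width"].round(4), "j",s["joints"].round(0))
                                                                                                                                                                                             ^^^^^^^^^^^^^^^^
AttributeError: 'float' object has no attribute 'round'
```

Call:
{"method": "carry_out", "body": {"motion": [[0,0,7,-47,-29,0,0],[0,0,14,-94,-58,0,0],[0,0,21,-141,-87,0,0],[0,0,28,-188,-115,0,0],[0,0,35,-235,-144,0,0],[0,0,42,-282,-173,0,0],[0,0,49,-329,-202,0,0],[0,0,56.3,-376,-231,0,0]], "newtons": 60}}

```text
time: 1.8
tcp_pos: [0.5099, 0.2394, 0.2316]
ee_rot: [[-0.185, 0.983, 0.001], [0.983, 0.185, 0.001], [0.001, 0.001, -1.0]]
wrist_force: [0.5, -0.6, -0.3]
width: -0.0001
```

```bash
sed -i 's/s\["width"\].round(4)/round(float(s["width"]),4)/' h.py
python3 - <<'E'
from h import *
plan(.027,.024,.15); st()
E
```

```text
target [0.66897459 0.01767259 0.15      ] det 1.0
turn [ 0.04 -0.03 -0.21] shift mm [-247.4  115.1   81.6]
t 1.8 rack -87.2 271.8 231.6 F [ 0.4 -0.6 -0.3] w -0.0001 j [-40.  30.  18. 101. -12.  51.  -6.]
```

Call:
{"method": "carry_out", "body": {"motion": [[0,0,0,-49,23,5,0],[0,0,0,-99,46,12,0],[0,0,0,-148,69,22,0],[0,0,0,-198,92,35,0],[0,0,0,-247,115,50,0],[0,0,0,-247,115,82,0],[0,0,0,-247,115,82,0]]}}

```text
time: 2.68
tcp_pos: [0.6665, 0.0197, 0.1466]
ee_rot: [[-0.188, 0.982, -0.006], [0.982, 0.188, 0.0], [0.002, -0.006, -1.0]]
wrist_force: [-0.4, 1.3, 0.4]
width: 0.0
```

Run:
```python
from h import *
st(); plan(.027,.024,.08)
for n,(r0,r1,c0,c1) in {"top":(95,215,225,385),"scene":(165,295,255,415)}.items():
    p,d=snapshot(n); cv2.imwrite(f"pics/{n}1.png",cv2.resize(p[r0:r1,c0:c1,::-1],None,fx=4.5,fy=4.5,interpolation=3))
```

```text
t 2.675 rack 25.0 26.4 146.6 F [-0.2  1.3  0.4] w 0.0 j [-13.  44.  16.  88. -14.  50.  19.]
target [0.66897459 0.01767259 0.08      ] det 1.0
turn [-0.33 -0.09 -0.05] shift mm [-2.5  2.4 66.6]
```

View pics/scene1.png

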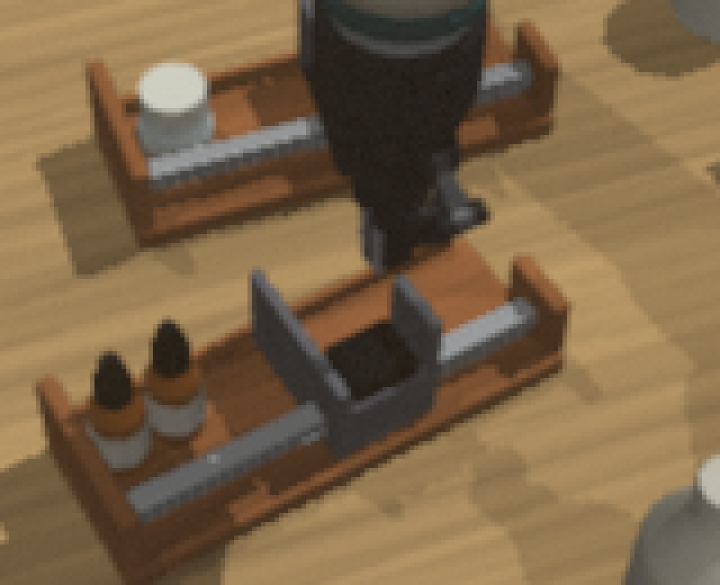

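View pics/top1.png

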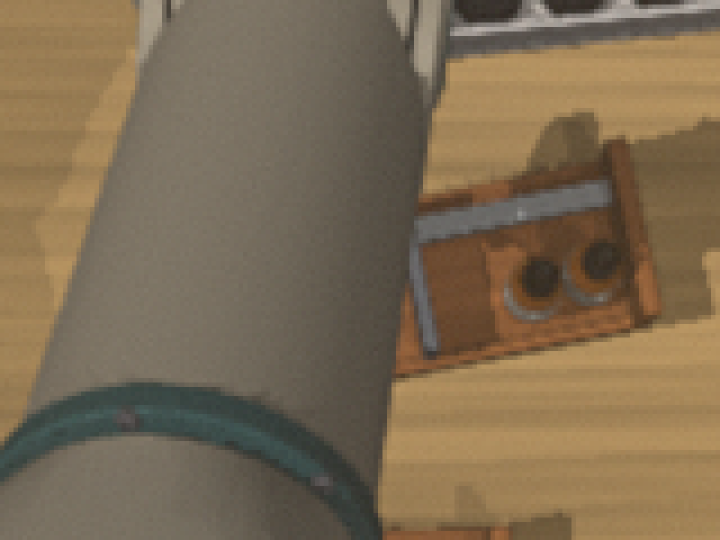

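Run:
```python
from h import *
s=arm.read_state(); T=s["tcp_pos"];R=s["ee_rot"]
P=[T,T+R@[.011,0,0],T-R@[.011,0,0],T+R@[0,.0145,0],T-R@[0,.0145,0],T-R@[0,0,.073],T-R@[-.04,0,.073]]
print(((proj("scene",P)-[255,165])*4.5).round())
p,d=snapshot("scene"); w=cloud("scene",d)
r=(w-T)@R*1000
m=(abs(r[...,0])<80)&(abs(r[...,1])<80)&(r[...,2]<8)&(r[...,2]>-130)
for lo in range(-130,10,10):
    k=m&(r[...,2]>=lo)&(r[...,2]<lo+10)
    if k.sum()>3: print(lo,k.sum(),"x",np.percentile(r[k][:,0],[3,97]).round(),"y",np.percentile(r[k][:,1],[3,97]).round())
cv2.imwrite("pics/gz.png",cv2.resize(p[155:235,310:380,::-1],None,fx=8,fy=7,interpolation=3)[:600])
```

```text
[[384. 260.]
 [403. 251.]
 [366. 268.]
 [400. 279.]
 [369. 240.]
 [390. 163.]
 [461. 131.]]
-130 36 x [-11.   9.] y [29. 37.]
-120 64 x [-12.   7.] y [16. 40.]
-110 95 x [-19.   4.] y [ 7. 46.]
-100 140 x [-19.  11.] y [-57.  60.]
-90 89 x [-17.  11.] y [-53.  60.]
-80 72 x [-18.  -7.] y [-48.  46.]
-70 63 x [-16.  10.] y [-41.  39.]
-60 81 x [-13.  10.] y [-33.  32.]
-50 22 x [-13.  -7.] y [-20.  18.]
-40 21 x [-11.  -6.] y [-8. 11.]
-30 26 x [-11.   1.] y [-8. 13.]
-20 32 x [-11.   5.] y [-7. 12.]
-10 8 x [-10.  -5.] y [-7.  8.]
```

View pics/gz.png

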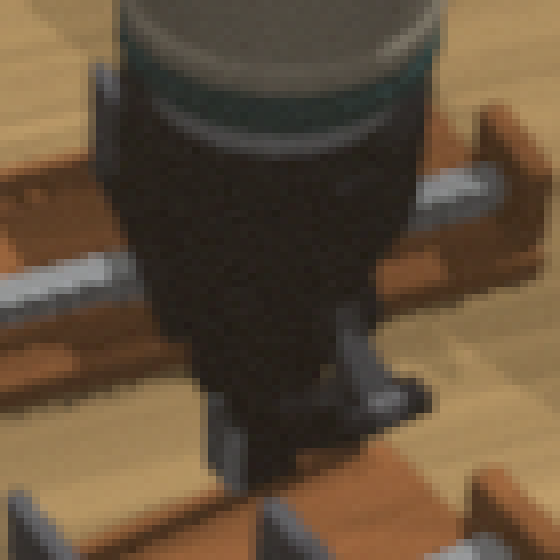

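Call:
{"method": "carry_out", "body": {"motion": [[0,0,0,-1,1,18,0],[0,0,0,-2,2,38,0],[0,0,0,-2,2,56,0],[0,0,0,-2,2,65,0],[0,0,0,-2,2,65,0],[0,0,0,-2,2,65,0]]}}

```text
time: 3.58
tcp_pos: [0.6714, 0.0181, 0.0847]
ee_rot: [[-0.189, 0.982, 0.001], [0.982, 0.189, -0.0], [-0.0, 0.001, -1.0]]
wrist_force: [0.1, -0.1, 0.5]
width: 0.0003
```

Run:
```python
from h import *
st(); plan(.027,.024,.069)
for n,(r0,r1,c0,c1) in {"scene":(195,295,265,395)}.items():
    p,d=snapshot(n); cv2.imwrite(f"pics/{n}2.png",cv2.resize(p[r0:r1,c0:c1,::-1],None,fx=5.5,fy=5.5,interpolation=3))
```

```text
t 3.575 rack 29.5 24.0 84.7 F [ 0.1 -0.2  0.5] w 0.0003 j [-12.  48.  14.  90. -15.  43.  20.]
target [0.66897459 0.01767259 0.069     ] det 1.0
turn [ 0.05  0.01 -0.  ] shift mm [ 0.  -2.5 15.7]
```

View pics/scene2.png

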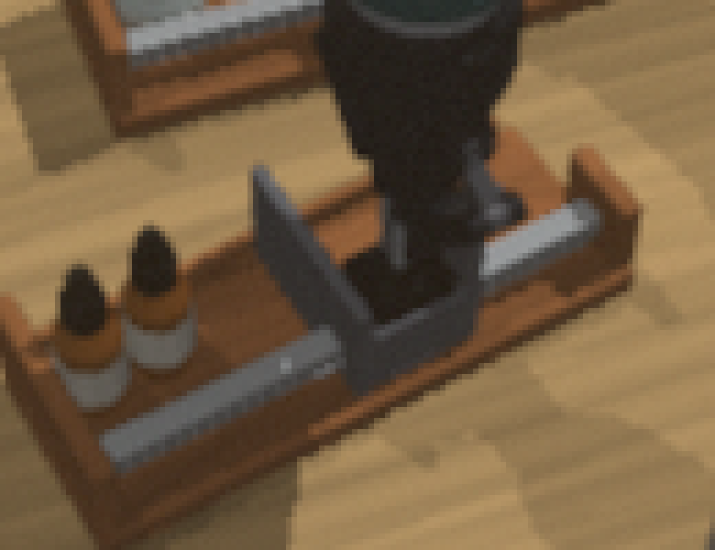

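The fingertips are over the paddle, between the plate and the thumb wall, with the tip at about (400,265). Next I press down.

Call:
{"method": "carry_out", "body": {"motion": [[0,0,0,0,-2,5,0],[0,0,0,0,-2,9,0],[0,0,0,0,-2,13,0],[0,0,0,0,-2,16,0],[0,0,0,0,-2,16,0],[0,0,0,0,-2,16,0]]}}

```text
time: 4.38
tcp_pos: [0.669, 0.0179, 0.069]
ee_rot: [[-0.189, 0.982, 0.0], [0.982, 0.189, 0.0], [0.0, 0.0, -1.0]]
wrist_force: [-2.1, -0.9, 6.3]
width: 0.0001
```

Run:
```python
from h import *
st(); plan(.027,.024,.068)
```

```text
t 4.375 rack 27.1 24.2 69.0 F [-2.2 -0.5  6.3] w 0.0001 j [-12.  49.  14.  91. -16.  42.  20.]
target [0.66897459 0.01767259 0.068     ] det 1.0
turn [ 0.01 -0.01  0.  ] shift mm [-0.2 -0.1  1. ]
```

Call:
{"method": "carry_out", "body": {"motion": [[0,0,0,0,0,1,0],[0,0,0,2,0,1,0],[0,0,0,4,0,1,0],[0,0,0,6,0,1,0],[0,0,0,8,0,1,0],[0,0,0,10,0,1,0],[0,0,0,12,0,1,0],[0,0,0,15,0,1,0]]}}

```text
time: 5.38
tcp_pos: [0.6666, 0.03, 0.0682]
ee_rot: [[-0.188, 0.982, 0.001], [0.982, 0.188, -0.003], [-0.003, 0.001, -1.0]]
wrist_force: [-0.7, -3.7, 6.7]
width: -0.0
```

Run:
```python
from h import *
st(); plan(.027,.050,.068)
```

```text
t 5.375 rack 27.0 36.6 68.2 F [-1.4 -3.5  6.7] w -0.0 j [-13.  49.  14.  91. -16.  41.  19.]
target [0.66405811 0.04320351 0.068     ] det 1.0
turn [ 0.04  0.17 -0.07] shift mm [13.4 -0.1  0.2]
```

Call:
{"method": "carry_out", "body": {"motion": [[0,0,0,4,0,0,0],[0,0,0,8,0,0,0],[0,0,0,12,0,0,0],[0,0,0,16,0,0,0],[0,0,0,20,0,0,0],[0,0,0,24,0,0,0],[0,0,0,28,0,0,0],[0,0,0,32,0,0,0]]}}

```text
time: 6.38
tcp_pos: [0.6605, 0.0616, 0.0682]
ee_rot: [[-0.188, 0.982, 0.001], [0.982, 0.188, -0.003], [-0.003, 0.0, -1.0]]
wrist_force: [-1.1, -2.9, 6.6]
width: -0.0
```

Run:
```python
from h import *
st(); plan(.027,.100,.068)
```

```text
t 6.375 rack 27.0 68.8 68.2 F [-1.6 -2.6  6.6] w -0.0 j [-16.  49.  14.  92. -16.  41.  17.]
target [0.65460334 0.09230145 0.068     ] det 1.0
turn [ 0.03  0.16 -0.07] shift mm [31.2 -0.   0.1]
```

Call:
{"method": "carry_out", "body": {"motion": [[0,0,0,4,0,0,0],[0,0,0,8,0,0,0],[0,0,0,12,0,0,0],[0,0,0,16,0,0,0],[0,0,0,20,0,0,0],[0,0,0,24,0,0,0],[0,0,0,28,0,0,0],[0,0,0,31,0,0,0]]}}

```text
time: 7.38
tcp_pos: [0.6549, 0.0919, 0.0682]
ee_rot: [[-0.188, 0.982, 0.001], [0.982, 0.188, -0.003], [-0.003, 0.001, -1.0]]
wrist_force: [-1.0, -5.5, 7.5]
width: -0.0001
```

Run:
```python
from h import *
st()
for n,(r0,r1,c0,c1) in {"scene":(195,295,265,395)}.items():
    p,d=snapshot(n); cv2.imwrite(f"pics/{n}3.png",cv2.resize(p[r0:r1,c0:c1,::-1],None,fx=5.5,fy=5.5,interpolation=3))
```

```text
t 7.375 rack 27.2 99.5 68.2 F [-2.  -5.2  7.5] w -0.0001 j [-19.  49.  15.  92. -17.  41.  14.]
```

View pics/scene3.png

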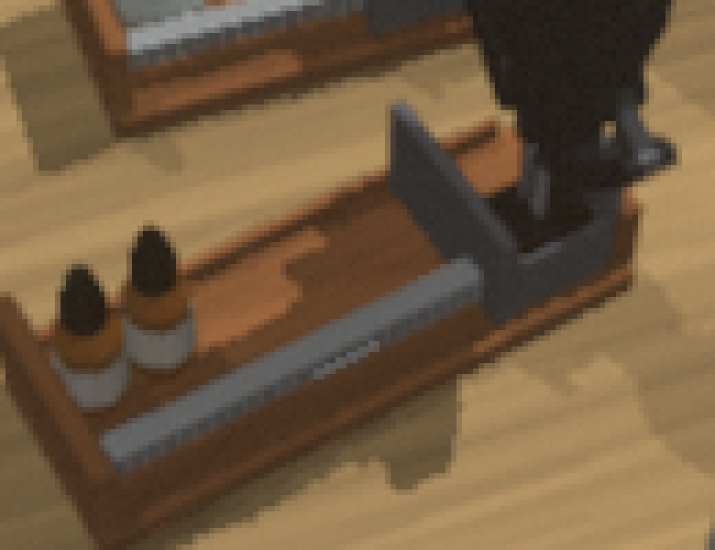

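The stop now nearly meets the end block, around (610,230). I'll press on gently until the force shows it is seated.

Call:
{"method": "carry_out", "body": {"motion": [[0,0,0,2,0,0,0],[0,0,0,4,0,0,0],[0,0,0,6,0,0,0],[0,0,0,6,0,0,0]]}}

```text
time: 7.92
tcp_pos: [0.6547, 0.0975, 0.0685]
ee_rot: [[-0.188, 0.982, 0.003], [0.982, 0.188, -0.003], [-0.004, 0.003, -1.0]]
wrist_force: [-0.1, -3.8, 7.1]
width: 0.0002
```

Run:
```python
from h import *
st()
```

```text
t 7.925 rack 28.1 105.1 68.5 F [-0.8 -3.7  7.1] w 0.0002 j [-19.  49.  15.  92. -17.  41.  14.]
```

Still sliding at about 3.7 N, so I'll keep going.

Call:
{"method": "carry_out", "body": {"motion": [[0,0,0,2,0,0,0],[0,0,0,4,0,0,0],[0,0,0,6,0,0,0],[0,0,0,6,0,0,0]]}}

```text
time: 8.43
tcp_pos: [0.6545, 0.0992, 0.0686]
ee_rot: [[-0.186, 0.983, 0.005], [0.983, 0.186, -0.008], [-0.009, 0.004, -1.0]]
wrist_force: [2.0, -10.7, 5.0]
width: -0.0
```

Run:
```python
from h import *
st()
```

```text
t 8.425 rack 28.2 106.8 68.6 F [ -0.1 -10.9   5. ] w -0.0 j [-20.  49.  15.  92. -16.  41.  13.]
```

Call:
{"method": "carry_out", "body": {"motion": [[0,0,0,2,0,0.5,0],[0,0,0,4,0,0.5,0],[0,0,0,4,0,0.5,0]]}}

```text
time: 8.8
tcp_pos: [0.6545, 0.0992, 0.0686]
ee_rot: [[-0.183, 0.983, 0.006], [0.983, 0.183, -0.012], [-0.013, 0.004, -1.0]]
wrist_force: [1.8, -16.2, 7.6]
width: 0.0003
```

Run:
```python
from h import *
st()
p,d=snapshot("scene"); cv2.imwrite("pics/scene4.png",cv2.resize(p[195:295,265:395,::-1],None,fx=5.5,fy=5.5,interpolation=3))
w=cloud("scene",d); r=(w-O)*1000; X=r@ex;Y=r@ey;Z=r[...,2]
k=(Z>45)&(Z<82)&(abs(X)<55)&(Y>50)&(X<12); print("plate y",np.percentile(Y[k],[2,10,50,90]),k.sum())
```

```text
t 8.8 rack 28.2 106.7 68.6 F [ -1.3 -16.2   7.6] w 0.0003 j [-20.  49.  15.  92. -16.  41.  13.]
plate y [  61.25585021   61.80800683  372.99457331 1099.82527497] 495
```

View pics/scene4.png

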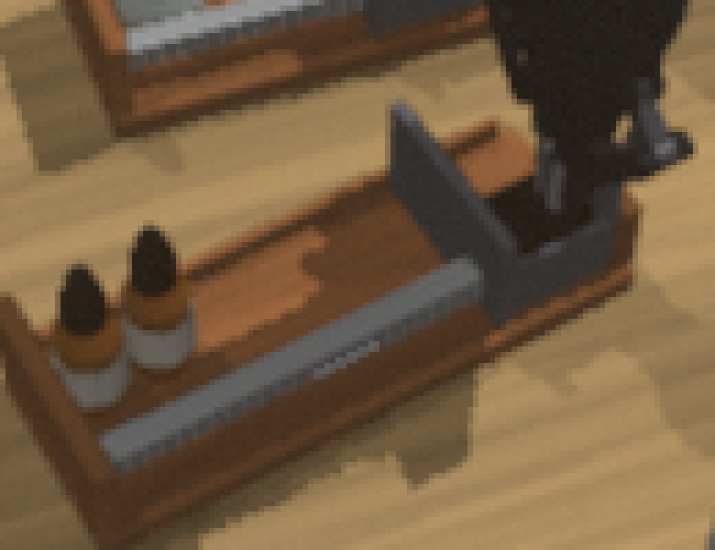

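Call:
{"method": "carry_out", "body": {"motion": [[0,0,0,-2,0,1.5,0],[0,0,0,0,0,1.5,0],[0,0,0,2,0,1.5,0],[0,0,0,2,0,1.5,0]]}}

```text
time: 9.35
tcp_pos: [0.6546, 0.0992, 0.0677]
ee_rot: [[-0.182, 0.983, 0.007], [0.983, 0.182, -0.014], [-0.015, 0.005, -1.0]]
wrist_force: [1.9, -20.2, 11.0]
width: 0.0001
```

Run:
```python
from h import *
st()
```

```text
t 9.35 rack 28.3 106.8 67.7 F [ -2.  -20.2  11. ] w 0.0001 j [-20.  49.  15.  93. -16.  40.  13.]
```

The stop is held against the end block: it doesn't move under 20 N with the paddle 8 mm down. I'll ease off the sideways push, then lift.

Call:
{"method": "carry_out", "body": {"motion": [[0,0,0,-4,0,0,0],[0,0,0,-8,0,-2,0],[0,0,0,-9,0,-8,0],[0,0,0,-10,0,-14,0],[0,0,0,-14,0,-22,0],[0,0,0,-15,0,-40,0],[0,0,0,-15,0,-80,0],[0,0,0,-15,0,-130,0]]}}

```text
time: 10.35
tcp_pos: [0.653, 0.0983, 0.1967]
ee_rot: [[-0.19, 0.982, -0.001], [0.982, 0.19, 0.001], [0.001, -0.001, -1.0]]
wrist_force: [0.4, -0.4, -0.5]
width: -0.0001
```

Run:
```python
from h import *
st()
```

```text
t 10.35 rack 26.5 106.2 196.7 F [ 0.3 -0.4 -0.5] w -0.0001 j [-21.  40.  18.  87. -14.  55.  12.]
```

Call:
{"method": "carry_out", "body": {"motion": [[0,0,0,30,-20,-15,0],[0,0,0,75,-40,-30,0],[0,0,0,120,-60,-30,0],[0,0,0,165,-85,-30,0],[0,0,0,210,-105,-30,0],[0,0,0,250,-125,-30,0],[0,0,0,270,-135,-30,0],[0,0,0,270,-135,-30,0]]}}

```text
time: 11.35
tcp_pos: [0.4684, 0.3396, 0.2262]
ee_rot: [[-0.194, 0.981, -0.0], [0.981, 0.194, 0.002], [0.002, 0.0, -1.0]]
wrist_force: [0.8, -0.7, -0.8]
width: 0.0003
```

Run:
```python
from h import *
st()
W=[]
for n,(r0,r1,c0,c1) in {"scene":(155,295,255,395),"top":(115,265,225,385)}.items():
    p,d=snapshot(n); cv2.imwrite(f"pics/{n}5.png",cv2.resize(p[r0:r1,c0:c1,::-1],None,fx=4,fy=4,interpolation=3)); cv2.imwrite(f"pics/{n}5f.png",p[...,::-1])
    for tag,dd in(("before",np.load(n+"0.npy")),("after",d)):
        r=(cloud(n,dd)-O)*1000; X=r@ex;Y=r@ey;Z=r[...,2]
        R=lambda k:np.percentile(Y[k],[2,10,50,90,98]).round(1) if k.sum()>4 else None
        a=(abs(X)<60)&(abs(Y)<150)
        print(n,tag,"plate",R(a&(Z>65)&(Z<84)&(X<8)&(X>-50)&(Y>-50)),"wall",R(a&(Z>88)&(Y>20)&(X>8)),"paddleZ",[np.percentile(Z[k],[25,50,75]).round(1) for k in [a&(Z>62)&(Z<84)&(X>14)&(X<40)&((Y>5)&(Y<33) if tag=="before" else (Y>80)&(Y<107))]], "bott",[ (X[k].mean().round(1),Y[k].mean().round(1)) for k in [a&(Z>95)&(Y<-95),a&(Z>95)&(Y<-50)&(Y>-95)]])
```

```text
t 11.35 rack -109.1 378.1 226.2 F [ 0.7 -0.8 -0.8] w 0.0003 j [-51.  31.  19.  99. -13.  51. -15.]
scene before plate [-12.9 -12.5 -11.5  -5.8  -4.7] wall [43.2 43.7 45.3 50.6 52.1] paddleZ [array([74.6, 75.6, 76.5])] bott [(np.float64(-16.4), np.float64(-110.4)), (np.float64(-19.8), np.float64(-75.3))]
scene after plate [61.  61.4 62.6 67.7 70.5] wall [117.  117.6 119.2 123.9 125.8] paddleZ [array([76.2, 76.9, 77.9])] bott [(np.float64(-16.4), np.float64(-110.4)), (np.float64(-19.5), np.float64(-75.2))]
top before plate [-12.5 -11.7  -8.2  -5.   46.4] wall [43.2 44.  47.5 51.1 51.8] paddleZ [array([71.1, 72.3, 73.7])] bott [(np.float64(-18.3), np.float64(-108.9)), (np.float64(-22.0), np.float64(-74.3))]
top after plate [ 61.1  61.5  65.3  68.8 120.8] wall [116.9 117.6 121.2 124.8 125.6] paddleZ [array([72.4, 73.4, 74.8])] bott [(np.float64(-18.7), np.float64(-109.1)), (np.float64(-22.0), np.float64(-74.3))]
```

View pics/scene5.png

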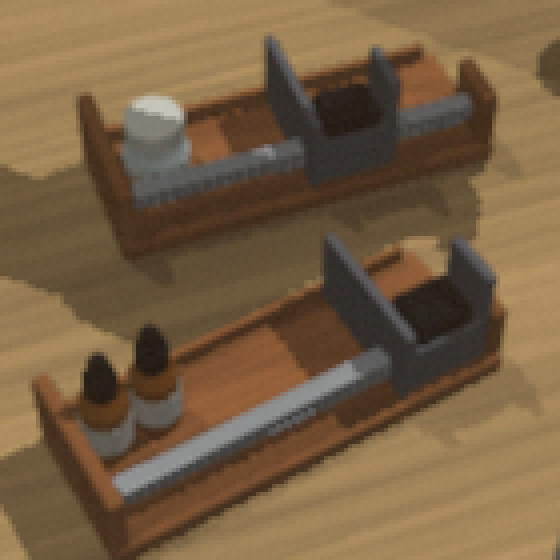

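View pics/top5.png

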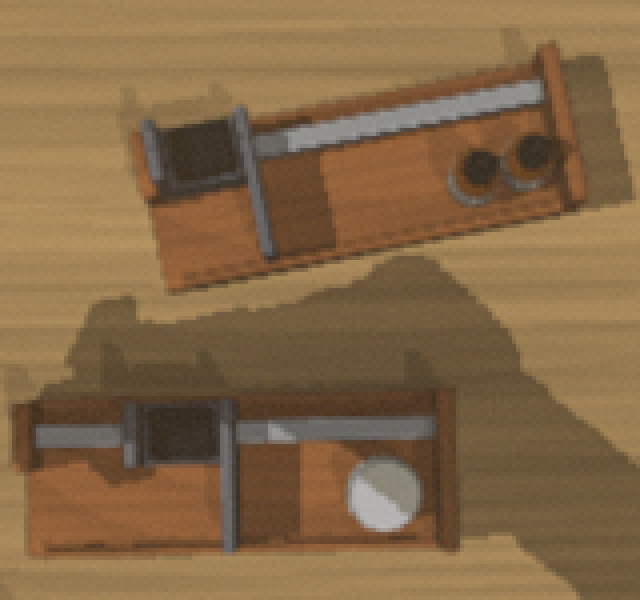

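View pics/scene5f.png

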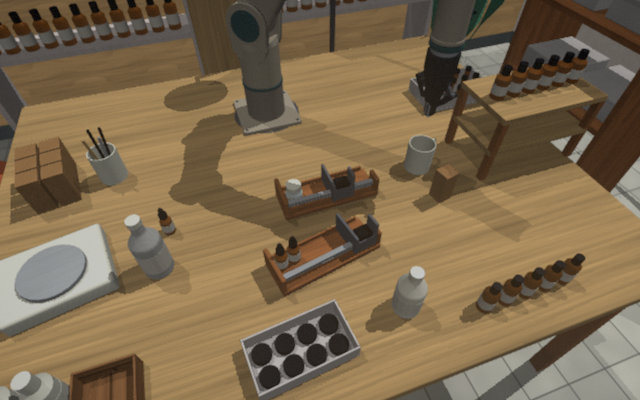

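```bash
python3 -c "
from h import *
st(); print(arm.finish_job())"
```

```text
t 11.45 rack -107.4 374.5 226.1 F [-0.3 -0.6  0.2] w -0.0 j [-51.  32.  19.  99. -13.  51. -15.]
the job is handed in; nothing more can be done
None
```

The stop on the rack with the dropper bottles is now fully back against its end block, and the job is handed in at about 11.5 s of the 35 s allowed. I pressed its paddle down about 7–8 mm with the shut fingertips and kept it pressed while pushing the stop back. Then I lifted off and moved clear.

- **Travel:** the stop moved about 74 mm. At the end it did not move under a 20 N push with the paddle held down.
- **Seated at the end block:** the back of the stop measures at 126 mm along the rack, and I put the block's face at about 126.6 mm. No gap shows in either camera view.
- **Paddle:** it is back up at about 76 mm in the scene view. The top view read 73 mm, but it read about 3 mm low before the push as well.
- **Bottles and surroundings:** both dropper bottles measure within about 0.5 mm of where they were. By eye, the other rack, its stop, the jar and the bystanders look unmoved; I did not measure those.
- **Force on the arm:** about zero at hand-in, with nothing touched.

Partway through, the pictures showed the stop already at its end while the finger still had about 7 mm to go before the thumb wall. So for at least part of the slide it was friction on the paddle that carried the stop, not the wall. I then pushed against the wall itself to confirm the stop was seated.

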